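# Restack a nested sample bin over a stored jar

### The job

Lift the blue bin out of the white one and stand it upright on the black mat, let go of it, and put the sample jar upright into the white bin. Then take the blue bin again and set it back on the white bin turned half a turn, so that the two red end plates are at opposite ends and it rests level on the ledges over the jar instead of nesting. Leave the white bin standing where it is, and leave the power unit, dropper bottle and multimeter undisturbed.

Things in the scene. Friction and masses are not known exactly. Their poses are not given: they have to be found in the camera images.
- upper_bin: Blue stack-nest bin, open on top, 0.2 kg, 120 wide over its grips (x), 172 long (y), 100 high; walls 2.5, floor 3 thick, 80 x 148 outside. Origin: centre of underside; red plate on the -y end. Walls lean out up to height 74; above is an upright rim band, inside 99 x 167. It starts nested in the white bin the same way round, origin 40 above the other's, rim at 140; it lifts straight out.
- lower_bin: White bin of the same shape and size as the blue one (same frame, grips, feet and ledges), about 0.5 kg, loose, standing on the table. Half a turn round, the blue bin's feet rest on its ledges with the blue origin 74 mm above this one's, with 6 to 9 mm of play each way inside the rim. The same way round, it would sink to 40 mm if empty.
- upper_grip_a (a point): Top middle of the blue bin's grip on its +x long side, level with the rim (origin + x 55, z 100 mm). The grip is a solid upright pad, 40 long (along y), 40 high; with the wall it is 10.4 mm thick (x 49.6 to 60, both faces upright). Pinch it across from above, one finger inside the bin and one outside, down to 26 mm below the rim.
- upper_grip_b (a point): The same on the -x long side (x -55, z 100 mm). When the bin is held by one grip it may sag a few degrees.
- upper_foot (a point): Underside of the blue bin's single foot, in the middle of its red end (y -49 to -74, x -12 to 12 mm). The plain end has two feet at the sides (x 24 to 40 and -40 to -24, y 49 to 74). Foot bottoms are level with the floor's underside.
- lower_ledge (a point): Top of the white bin's single ledge, inside the middle of its plain end at height 74 mm (x -17 to 17, y from 56 to the rim); at its red end two ledges at the sides, same height (x beyond 19 on either side, y from -56 to the rim).
- lower_floor (a point): Centre of the white bin's inner floor, 3 mm above its underside. Clear floor about 75 (x) by 93 mm (y), 13 mm wider each way by height 50.
- upper_red_end (a point): Middle of the red plate (60 x 20 mm) on the blue bin's -y end: 86 mm from the bin's centre line, at height 86 mm on the bin.
- lower_red_end (a point): Middle of the red plate on the white bin's -y end: 86 mm from the bin's centre line, at height 86 mm on the bin.
- mat: Black square rubber mat with a green border line, 180 x 180 x 2 mm, fixed flat on the table. Origin: centre of its underside.
- sample_jar: Clear screw-top sample jar with a white lid, 52 mm across, 64 mm high, about 0.06 kg, standing upright on the table at the left. Origin: centre of its underside, z up. The lid stays on. Left of it stands a tall fixed cardboard carton, 0.48 m high, filling x 0.48 to 0.82, y beyond 0.40 m (world): keep the arm and gripper clear of it.
- parts_tray: Dark low open tray with odd parts in it, 144 x 166 mm, rim 24 mm high, fixed on the table left of the bins and the mat; its longer side (its own y) lies along the world x. Origin: centre of its underside.
- power_unit: Cream bench power unit, 100 mm deep (its x, -50 to 50; the knob on its -x front stands out to -61), 125 mm wide (y), 46 mm high, 0.6 kg, loose bystander. Origin: centre of its underside.
- dropper_bottle: Brown dropper bottle with black bulb, 34 mm across, 102 mm high, loose bystander standing close beside the jar on any side of it, their centres 72 to 83 mm apart. Origin: centre of its underside.
- multimeter: Yellow and black multimeter lying on its back, 140 (its x) x 70 (y) x 43 mm, loose bystander near the screen's foot. Origin: centre of its underside.

How it is judged:
On the way, in this order (a step that is already met when the one before it is completed fails the run):
1. the blue bin stands upright on the mat, its centre within 60 mm of the mat's, let go (horizontal distance between upper_bin and mat below 0.06 m and height (world z) of upper_bin below 0.01 m and angle between upper_bin's own z axis and vertical below 0.06 rad and contact force between the fingers and upper_bin below 0.1 N), for 0.2 s.
2. the jar stands upright on the white bin's floor, let go, with the blue bin still on the mat (all of step 1 and x of sample_jar in the frame of lower_bin between -0.045 and 0.045 m and y of sample_jar in the frame of lower_bin between -0.065 and 0.065 m and z of sample_jar in the frame of lower_bin between -0.002 and 0.014 m and angle between sample_jar's own z axis and vertical below 0.15 rad and contact force between the fingers and sample_jar below 0.1 N), for 0.2 s.
At the end, for the whole second after the job is handed in: The blue bin rests on the white bin's ledges, turned half a turn (red plates at opposite ends): its origin 68 to 80 mm above and within 15 mm each way of the white bin's, both level to 0.06 rad; the jar stands upright (0.15 rad) on the white bin's floor under it; all is released and at rest (x of upper_bin in the frame of lower_bin between -0.015 and 0.015 m and y of upper_bin in the frame of lower_bin between -0.015 and 0.015 m and z of upper_bin in the frame of lower_bin between 0.068 and 0.08 m and y of upper_red_end in the frame of lower_bin above 0.06 m and angle between each of upper_bin, lower_bin's own z axis and vertical below 0.06 rad and x of sample_jar in the frame of lower_bin between -0.045 and 0.045 m and y of sample_jar in the frame of lower_bin between -0.065 and 0.065 m and z of sample_jar in the frame of lower_bin between -0.002 and 0.014 m and angle between sample_jar's own z axis and vertical below 0.15 rad and contact force between the fingers and upper_bin below 0.1 N and contact force between the fingers and sample_jar below 0.1 N and linear speed of each of upper_bin, sample_jar below 0.02 m/s); the robot touches nothing.
It fails at once if the power unit is pushed more than 30 mm or tipped (distance of power_unit from where it was at the start of the episode above 0.03 m or angle between power_unit's own z axis and vertical above 0.4 rad).
It fails at once if the dropper bottle is pushed more than 30 mm or tipped (distance of dropper_bottle from where it was at the start of the episode above 0.03 m or angle between dropper_bottle's own z axis and vertical above 0.4 rad).
It fails at once if the multimeter is pushed more than 30 mm or tipped (distance of multimeter from where it was at the start of the episode above 0.03 m or angle between multimeter's own z axis and vertical above 0.4 rad).
It fails at once if the white bin is shifted more than 40 mm or tipped (distance of lower_bin from where it was at the start of the episode above 0.04 m or angle between lower_bin's own z axis and vertical above 0.3 rad).
It fails at once if the jar is tipped over (angle between sample_jar's own z axis and vertical above 0.9 rad).
It also fails if it takes over 72 s, if anything falls off the work surface, if the arm or the gripper's body presses on something with over 40 N, if the wrist force passes 120 N, or if a joint passes its speed limit or range.

### The arm

A 7-joint arm with a two-finger parallel gripper is mounted at the origin on a cart in front of the work surface, level with it; the furniture and walls round the work are solid. World frame = base frame: x ahead of the robot, y to its left, z up, the work surface at z = 0. Lengths are in m, angles in rad, forces in N, time in s.
With the tool pointing down it reaches from about 0.4 to 0.85 m from the base axis. Payload 6.9 kg.
Tool frame: the origin (TCP) lies midway between the tips of the shut fingers; the grasp point (between the pads) lies 19 mm behind it; z points along the fingers, y is the line along which they close (so a half turn about z gives the same grasp; the last joint's range is limited). The gripper opens to 85 mm and grips with 20 to 120 N. Pads are 22 mm wide; open, the fingers measure 114 mm over their backs; the gripper's body (76 mm by 85 mm) begins 54 mm behind the grasp point. The pads swing forward as they close: fully open they stand 13 mm farther back than shut.
Start: joints at [1.381, 0.507, -0.238, 1.5, 0.126, 1.149, -0.155], TCP at [0.182, -0.598, 0.201] pointing down, gripper open.
Joint ranges: [-3.08, 3.08], [-0.24, 2.05], [-1.43, 1.35], [0, 2.5], [-1.52, 4.66], [0.17, 1.96], [-2.89, 2.89]. Speed limits (rad/s): [2.39, 2.39, 3.14, 3.14, 3.14, 3.14, 3.14].

### API

Orientations are given as a rotation vector (axis times angle).
In Python, from station import arm, eyes, order gives the robot as it stands.
- The arm moves only by the tool apply_moves, never from a script. Its argument "plan" is a list of rows, each a list of 3 entries, a list of its own where there are three numbers: the shift along the tool's x, y, z in cm, then the turn, a rotation vector about the tool's x, y, z in degrees, then the opening, from 0 (shut) to 1 (fully open). In form: [[[x, y, z], [rx, ry, rz], jaw], ...]. A call has 1 to 12 rows; each row is the pose to reach, as a shift and turn from the pose commanded when the call began, along the tool's axes at that moment; what a row does not reach only later rows make up. A row lasts 1/10 s, in which the tool goes at most 50 mm and 8.59 degrees, less where a joint would pass 70% of its speed; a pose out of reach is approached as far as the arm can. A call with a gripper value outside its range is refused whole. The fingers move at their own pace and stop on an object; "newtons" is the grip in N (left out, the last holds). Time passes only in rows, so rows that repeat a pose let the fingers close. It gives the time, the measured TCP pose, the force, the opening and the grip force at its end, in the units of the state.
- arm.get_state(): the state, without advancing time (a new reading comes with each control period).
- eyes.capture(name): name is "scene" or "top" or "wrist"; returns (picture, depth): 400x640x3 uint8, blue, green, red; 400x640 float32, m along the optical axis (not along the pixel's ray), 0 where there is no reading.
- eyes.get_calibration(name): a dict with "fov_y" (degrees; the focal length in pixels is half the picture's height over the tangent of half this angle, whatever the lens; pixels are square), "cx", "cy" (the principal point, pixels), "R" (3x3) and "t" (3): a world point X has camera coordinates R X + t. Camera axes: x right, y down, z forward; pixel columns grow to the right and rows downward; lengths in m; the calibration is good to about 2 mm. A picture is of the moment at which its call begins: read the wrist's pose just before it. get_calibration takes no time and is no camera call; for the wrist camera it gives the pose at the moment of the call.
- order.job_done(): hands the job in; it is judged then, once.
The state is a dict: "clock": time; "qpos": joint angles; "joint_velocities": joint speeds; "joint_efforts": joint torques, N m; "ee_pos": TCP position; "orientation": TCP orientation; "force": force on the tool from outside, world axes, zero at the start; "moment": the same for the moment, N m; "width": finger opening in m; "grasp_force": force on a finger pad.
Only numpy, scipy, OpenCV 4.12 (cv2) and the standard library are available. Lean on these libraries where they do the work, as an engineer would, in place of code of your own. Each camera call takes 0.05 s, during which the arm holds its last target. There are 200 camera calls.

## Working session

There is one attempt and no reset: what is moved stays moved. The work goes in short steps, Python scripts to look and compute and a tool call to move; the robot and the scene stay as the last step left them, time stands still between calls to the robot, and variables do not carry over. Pictures are saved under pics/ and viewed, at most 12 in all, crops included, and the job is handed in when it is done.

Besides the shell and the picture viewer there is one more tool, called after ">>>" as name(argument=value, ...), one argument or row to a line, values as JSON. apply_moves: Moves the arm, as the interface text tells. Its arguments: {"type":"object","properties":{"plan":{"type":"array","items":{"type":"array"}},"newtons":{"type":"number"}},"required":["plan"]}

```bash
mkdir -p pics; ls
cat > h.py <<'E'
import numpy as np, cv2
from scipy.spatial.transform import Rotation as Ro
from station import arm, eyes, order
def cap(n):
    c=eyes.get_calibration(n); p,d=eyes.capture(n)
    return p,d,c
def foc(c): return 200/np.tan(np.radians(c["fov_y"])/2)
def ray(c,u,v,z):
    R=np.array(c["R"]);t=np.array(c["t"]);o=-R.T@t
    d=R.T@np.array([(u-c["cx"])/foc(c),(v-c["cy"])/foc(c),1])
    return o+d*(z-o[2])/d[2]
def cloud(d,c):
    v,u=np.mgrid[0:400,0:640]; f=foc(c)
    P=np.stack([(u-c["cx"])/f*d,(v-c["cy"])/f*d,d],-1)
    return (P-np.array(c["t"]))@np.array(c["R"])
E
python3 - <<'E'
from h import *
for n in("scene","top"):
    p,d,c=cap(n); cv2.imwrite(f"pics/{n}0.png",p); np.savez(f"/tmp/{n}0.npz",p=p,d=d,**c)
    print(n,c["fov_y"],-np.array(c["R"]).T@np.array(c["t"]),c["R"][2] if 0 else np.array(c["R"]).round(2).tolist(),c["cx"],c["cy"])
s=arm.get_state();print(s["ee_pos"],s["orientation"],s["clock"])
E
```

```text
pics
scene 52.326925476708766 [0.08782037 0.4919787  0.90678934] [[-0.76, -0.65, 0.01], [-0.49, 0.56, -0.67], [0.43, -0.51, -0.74]] 326.2888064011004 206.2939481377517
top 52.05470913254297 [ 0.46138459 -0.04217018  1.23096837] [[0.02, -1.0, 0.01], [-1.0, -0.02, -0.09], [0.09, -0.01, -1.0]] 319.91453453356263 205.3144678228817
[ 0.1819669  -0.59743166  0.20021747] [-3.10577345e+00 -4.62699496e-01  3.93522274e-04] 0.1
```

View pics/scene0.png

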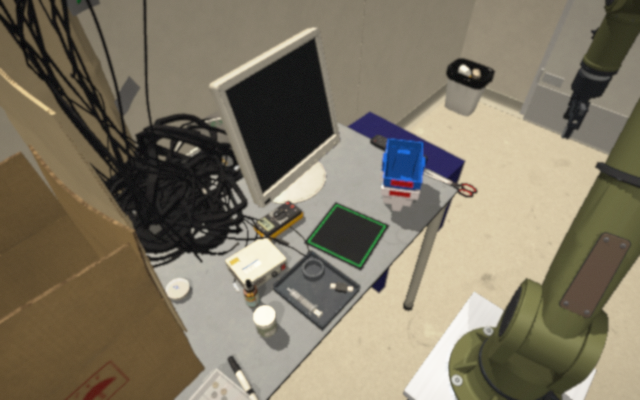

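View pics/top0.png

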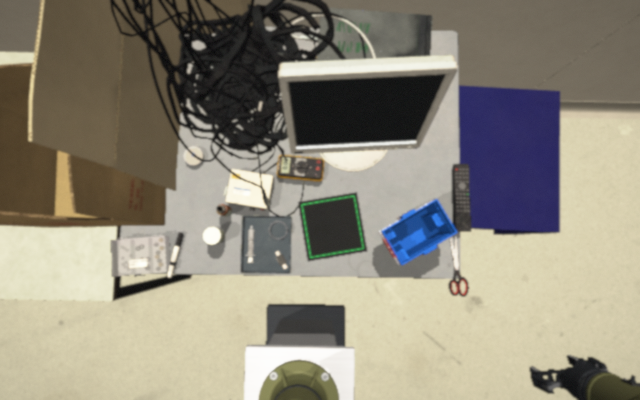

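The scene view shows the blue bin at (403,165) with its red ends facing the camera, the mat at (347,235) and the jar at (264,320). In the top view the bin is at (418,232), the mat at (333,226), the jar at (212,236), the dropper at (223,210), the power unit at (248,188), the meter at (300,167) and the screen's lower edge near row 150.

Run:
```python
from h import *
for n in("scene","top"):
    z=np.load(f"/tmp/{n}0.npz");p,d=z["p"],z["d"];c={k:z[k] for k in("fov_y","cx","cy","R","t")}
    P=cloud(d,c); hsv=cv2.cvtColor(p,cv2.COLOR_BGR2HSV); H,S,V=cv2.split(hsv)
    ok=(d>0)
    def rect(m,name):
        q=P[m]
        if len(q)<5: print(n,name,"few",len(q));return
        r=cv2.minAreaRect(q[:,:2].astype(np.float32)*1000)
        print(n,name,len(q),"mean",q.mean(0).round(4),"rect",np.round(r[0],1),np.round(r[1],1),round(r[2],1),"z",np.percentile(q[:,2],[5,50,95]).round(3))
    work=ok&(P[...,0]>.3)&(P[...,0]<.9)&(abs(P[...,1])<.6)&(P[...,2]>-.02)
    blue=work&(H>95)&(H<118)&(S>130)
    rect(blue&(P[...,2]>.125)&(P[...,2]<.155),"bluerim")
    red=work&((H<8)|(H>172))&(S>140)&(P[...,1]<-.1)
    rect(red&(P[...,2]>.105),"redU"); rect(red&(P[...,2]<.1),"redL")
    g=work&(H>50)&(H<80)&(S>100)&(P[...,2]<.015); rect(g,"mat")
    # mat by rays
    if 1:
        vv,uu=np.nonzero(g); X=np.array([ray(c,a,b,.002)[:2] for a,b in zip(uu,vv)],np.float32)*1000
        if len(X): r=cv2.minAreaRect(X);print("  mat ray",r)
    jm=work&(P[...,2]>.05)&(P[...,2]<.08)&(P[...,1]>.15)&(P[...,1]<.4)&(S<60); 
    k,l,st,ce=cv2.connectedComponentsWithStats(jm.astype(np.uint8))
    for i in range(1,k):
        if st[i,4]>15: rect(l==i,"jar?"+str(ce[i].round(1)))
    bm=work&(P[...,2]>.07)&(P[...,2]<.12)&(P[...,1]>.1)&(P[...,1]<.4)
    rect(bm&(S>=60),"bottle?")
    hi=work&(P[...,2]>.16)&(P[...,1]<.38); q=P[hi]; 
    for y in np.arange(-.45,.38,.1):
        s=q[(q[:,1]>y)&(q[:,1]<y+.1)]; 
        if len(s): print("  hi y",round(y,2),"minx",np.percentile(s[:,0],1).round(3),"z max",s[:,2].max().round(3))
    tb=work&(P[...,2]<.01); print("table z med",np.median(P[tb][:,2]))
```

```text
scene bluerim 423 mean [ 0.4949 -0.3313  0.1361] rect [ 488.6 -319.3] [119.6 180. ] 28.6 z [0.127 0.138 0.142]
scene redU 78 mean [ 0.4447 -0.2436  0.1266] rect [ 444.5 -243.5] [52.9  6.5] 29.2 z [0.121 0.127 0.133]
scene redL 86 mean [ 0.4259 -0.2801  0.0742] rect [ 384.4 -355.4] [300.4  47. ] 65.7 z [0.007 0.086 0.093]
scene mat 618 mean [ 0.5007 -0.0853  0.0017] rect [506.2 -91.8] [170.9 174.4] 10.1 z [-0.001  0.002  0.004]
  mat ray ((505.4725341796875, -91.49607849121094), (169.1829376220703, 168.7521209716797), 10.653809547424316)
scene jar?[197.3 209.5] 18 mean [0.8408 0.1556 0.0635] rect [841.  156.1] [11.7  4.5] 78.4 z [0.055 0.065 0.071]
scene jar?[176.9 210. ] 23 mean [0.8684 0.1986 0.0773] rect [865.2 199.2] [25.3 12.9] 51.7 z [0.072 0.078 0.08 ]
scene jar?[170.  216.1] 22 mean [0.8665 0.2229 0.0748] rect [867.  223.4] [22.5  9.7] 36.2 z [0.064 0.077 0.079]
scene jar?[207.4 221.3] 139 mean [0.7818 0.1659 0.0684] rect [788.  168.8] [71.6 21.2] 43.1 z [0.055 0.069 0.079]
scene jar?[181.6 230. ] 97 mean [0.8184 0.2255 0.057 ] rect [821.1 226. ] [37.1 25.9] 19.7 z [0.053 0.05
[... 2528 characters left out ...]
rect [732.8 230.7] [45.1 26.4] 67.9 z [0.051 0.063 0.078]
top jar?[247.7 149.9] 23 mean [0.7189 0.1581 0.0736] rect [720.8 159.8] [22.   9.3] 58.9 z [0.065 0.076 0.079]
top jar?[211.6 235.6] 263 mean [0.4723 0.254  0.0628] rect [472.6 254.8] [48.6 49.4] 2.2 z [0.057 0.063 0.067]
top bottle? 625 mean [0.7302 0.3781 0.0955] rect [697.7 353.5] [393.6 133.9] 22.7 z [0.072 0.096 0.118]
  hi y -0.35 minx 0.765 z max 0.416
  hi y -0.25 minx 0.76 z max 0.415
  hi y -0.15 minx 0.753 z max 0.416
  hi y -0.05 minx 0.743 z max 0.415
  hi y 0.05 minx 0.722 z max 0.252
  hi y 0.15 minx 0.685 z max 0.509
  hi y 0.25 minx 0.684 z max 0.614
  hi y 0.35 minx 0.607 z max 0.44
table z med -9.112454706763446e-05
```

```bash
cat >> h.py <<'E'
def go(x,y,z,ang,s=None):
    """tool shift (cm) / turn (deg) to reach world xyz, pointing down, tool y at ang deg; tools poses chainable"""
    s=s or arm.get_state()
    R=Ro.from_rotvec(s["orientation"]).as_matrix()
    a=np.radians(ang); ty=np.array([np.cos(a),np.sin(a),0]); tz=np.array([0,0,-1.]); T=np.c_[np.cross(ty,tz),ty,tz]
    sh=R.T@(np.array([x,y,z])-s["ee_pos"])*100
    print("shift",sh.round(2).tolist(),"turn",np.degrees(Ro.from_matrix(R.T@T).as_rotvec()).round(1).tolist(),"tooly now",np.degrees(np.arctan2(R[1,1],R[0,1])).round(1))
E
python3 - <<'E'
from h import *
go(.5386,-.2908,.24,29.3);go(.5386,-.2908,.24,29.3-180)
z=np.load("/tmp/top0.npz");c={k:z[k] for k in("fov_y","cx","cy","R","t")}
print(ray(c,223,210,.1), ray(c,266,244,.024))
E
```

```text
shift [43.05, -18.94, -3.95] turn [-0.1, -0.1, -102.4] tooly now -73.1
shift [43.05, -18.94, -3.95] turn [-0.1, 0.1, 77.6] tooly now -73.1
[0.54302659 0.21603433 0.1       ] [0.45087484 0.10392721 0.024     ]
```

>>> apply_moves(
  plan=[
    [[4,-1.8,-4],[0,0,-8.5],1],
    [[8,-3.6,-4],[0,0,-17],1],
    [[12,-5.4,-4],[0,0,-25.5],1],
    [[16,-7,-4],[0,0,-34],1],
    [[20,-8.8,-4],[0,0,-42.5],1],
    [[24,-10.5,-4],[0,0,-51],1],
    [[28,-12.3,-4],[0,0,-59.5],1],
    [[32,-14,-4],[0,0,-68],1],
    [[36,-15.8,-4],[0,0,-76.5],1],
    [[40,-17.6,-4],[0,0,-85],1],
    [[43,-18.9,-4],[0,0,-93.5],1],
    [[43,-18.9,-4],[0,0,-102],1],
  ],
  newtons=80,
)

```text
clock: 1.3
ee_pos: [0.542, -0.2859, 0.2408]
orientation: [-1.577, -2.717, -0.006]
force: [0.3, 0.2, -0.7]
width: 0.0852
grasp_force: 0.0
```

Run:
```python
from h import *
p,d,c=cap("wrist"); cv2.imwrite("pics/w1.png",p)
s=arm.get_state();print(s["ee_pos"],s["qpos"],s["clock"])
P=cloud(d,c);H,S,V=cv2.split(cv2.cvtColor(p,cv2.COLOR_BGR2HSV))
m=(d>0)&(H>95)&(H<118)&(S>130)&(P[...,2]>.125)&(P[...,2]<.155)
q=P[m];r=cv2.minAreaRect(q[:,:2].astype(np.float32)*1000);print(len(q),r,np.percentile(q[:,2],[10,50,90]))
go(.5386,-.2908,.115,29.3)
```

```text
[ 0.54008657 -0.28880727  0.24047764] [ 0.8952846   0.53171089 -0.75296999  1.4647525   0.36738333  1.29064777
  0.6344722 ] 1.35
5511 ((600.6537475585938, -272.0100402832031), (363.0909729003906, 184.02777099609375), 21.456787109375) [0.12909071 0.13833495 0.13957385]
shift [-0.12, -0.24, 12.55] turn [0.0, -0.1, 0.8] tooly now 30.1
```

View pics/w1.png

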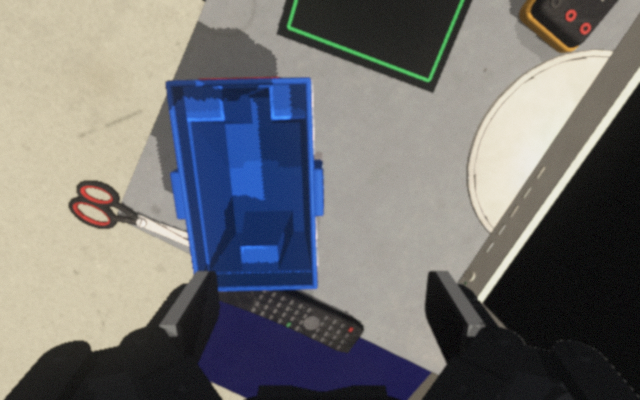

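The wrist view shows the bin's rim corners near (168,83), (310,80), (317,288) and (197,290). The right-hand grip at (319,187) is the far grip, b.

Run:
```python
from h import *
p,d,c=cap("wrist")
P=cloud(d,c);H,S,V=cv2.split(cv2.cvtColor(p,cv2.COLOR_BGR2HSV))
m=((d>0)&(H>95)&(H<118)&(S>130)&(P[...,2]>.125)&(P[...,2]<.155)).astype(np.uint8)
k,l,st,ce=cv2.connectedComponentsWithStats(m); i=1+st[1:,4].argmax()
q=P[l==i];r=cv2.minAreaRect(q[:,:2].astype(np.float32)*1000);print(len(q),r,ce[i])
vv,uu=np.nonzero(l==i);X=np.array([ray(c,a,b,.14)[:2] for a,b in zip(uu,vv)],np.float32)*1000;print(cv2.minAreaRect(X))
for u,v in((168,83),(310,80),(317,288),(197,290),(319,187),(178,193)): print(u,v,ray(c,u,v,.14).round(4))
```

```text
5533 ((492.67645263671875, -316.31500244140625), (119.52989196777344, 173.65843200683594), 30.867074966430664) [246.50442798 185.05259353]
((492.7424621582031, -315.41888427734375), (118.39132690429688, 172.0465850830078), 30.835180282592773)
168 83 [ 0.4039 -0.2727  0.14  ]
310 80 [ 0.4912 -0.2197  0.14  ]
317 288 [ 0.58   -0.3643  0.14  ]
197 290 [ 0.4913 -0.418   0.14  ]
319 187 [ 0.5364 -0.2853  0.14  ]
178 193 [ 0.4426 -0.3454  0.14  ]
```

>>> apply_moves(
  plan=[
    [[0,0,4],[0,0,0],1],
    [[0,0,8],[0,0,0],1],
    [[0,0,11],[0,0,0],1],
    [[0,0,12.6],[0,0,0],1],
    [[0,0,12.6],[0,0,0],1],
    [[0,0,12.6],[0,0,0],0],
    [[0,0,12.6],[0,0,0],0],
    [[0,0,12.6],[0,0,0],0],
    [[0,0,12.6],[0,0,0],0],
    [[0,0,12.6],[0,0,0],0],
    [[0,0,12.6],[0,0,0],0],
  ],
  newtons=80,
)

```text
clock: 2.5
ee_pos: [0.5385, -0.2917, 0.1152]
orientation: [1.596, 2.706, -0.0]
force: [-0.6, -1.4, -0.4]
width: 0.0
grasp_force: 0.0
```

Run:
```python
from h import *
p,d,c=cap("wrist"); cv2.imwrite("pics/w2.png",p)
s=arm.get_state();print({k:np.round(s[k],4) for k in("ee_pos","orientation","force","width","grasp_force","qpos")})
P=cloud(d,c);H,S,V=cv2.split(cv2.cvtColor(p,cv2.COLOR_BGR2HSV))
p,d,c=cap("top"); P=cloud(d,c);H,S,V=cv2.split(cv2.cvtColor(p,cv2.COLOR_BGR2HSV)); cv2.imwrite("pics/t2.png",cv2.resize(p[180:300,340:500],None,fx=4,fy=4))
```

```text
{'ee_pos': array([ 0.5384, -0.2917,  0.1151]), 'orientation': array([ 1.5958e+00,  2.7059e+00, -1.0000e-04]), 'force': array([ 0.5333, -0.4304,  1.0629]), 'width': np.float64(-0.0001), 'grasp_force': np.float64(0.0), 'qpos': array([ 0.8713,  0.6346, -0.6959,  1.6502,  0.4603,  1.0268,  0.5331])}
```

View pics/w2.png

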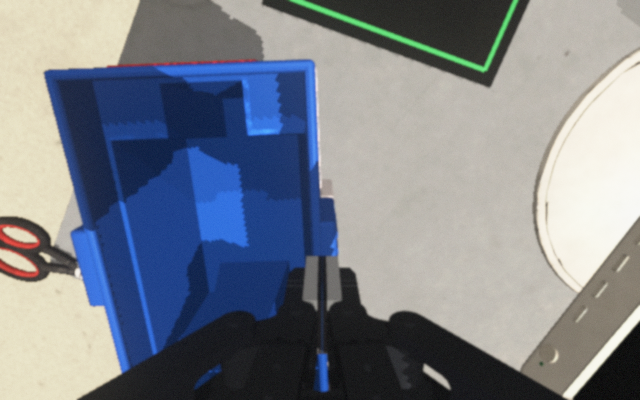

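The view shows the shut fingers' tips at (322,258), just past the end of the grip (315–338, rows 198–255), with the bin undisturbed. I'll check the tip position against the depth.

Run:
```python
from h import *
s=arm.get_state();p,d,c=cap("wrist")
P=cloud(d,c)
pr=lambda X:(lambda q:(foc(c)*q[0]/q[2]+c["cx"],foc(c)*q[1]/q[2]+c["cy"],q[2]))(np.array(c["R"])@X+np.array(c["t"]))
print("tcp px",pr(s["ee_pos"]),"grip b px",pr(np.array([.5399,-.2886,.14])), "cam",-np.array(c["R"]).T@np.array(c["t"]))
for u,v in((315,260),(330,260),(315,275),(330,275),(315,292),(330,292),(328,205),(328,225),(330,245),(310,150),(324,188),(334,203),(290,240),(322,365)): print(u,v,P[v,u].round(4),d[v,u].round(3))
```

```text
tcp px (np.float64(320.149388622403), np.float64(246.54487748231114), np.float64(0.18789783338640764)) grip b px (np.float64(325.9822879386234), np.float64(265.648999150268), np.float64(0.16354929938105237)) cam [ 0.50090467 -0.22174195  0.28682218]
315 260 [ 0.5314 -0.2829  0.1524] 0.149
330 260 [ 0.5369 -0.28    0.1522] 0.149
315 275 [ 0.5315 -0.2826  0.1653] 0.137
330 275 [ 0.5366 -0.28    0.1649] 0.137
315 292 [ 0.5318 -0.2826  0.1769] 0.126
330 292 [ 0.5365 -0.2804  0.1763] 0.126
328 205 [ 0.5308 -0.2697  0.1152] 0.181
328 225 [ 0.5314 -0.2715  0.1382] 0.159
330 245 [ 0.5368 -0.2793  0.1387] 0.162
310 150 [ 0.5085 -0.2458  0.1391] 0.148
324 188 [ 0.5292 -0.2708  0.0827] 0.212
334 203 [ 0.5373 -0.2737  0.0915] 0.205
290 240 [ 0.5324 -0.3282  0.0408] 0.268
322 365 [ 0.5659 -0.3393  0.1387] 0.182
```

View pics/t2.png

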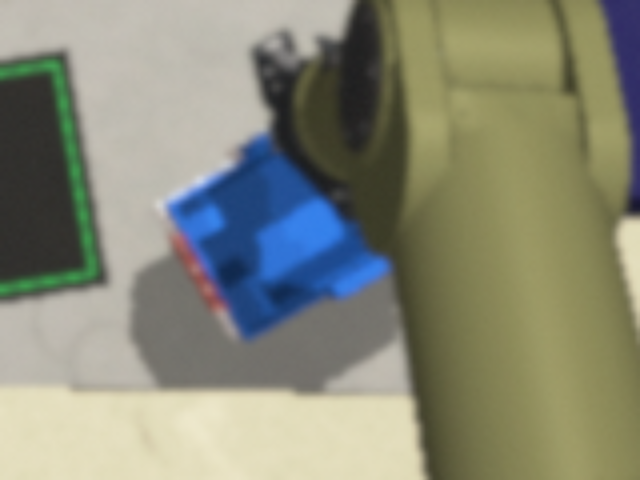

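Run:
```python
from h import *
s=arm.get_state();p,d,c=cap("wrist");P=cloud(d,c)
for v in range(236,268,2): print(v,[(P[v,u]*1000).round(0).astype(int).tolist() for u in (306,314,322,330,338)],p[v,314],p[v,330])
q=P[(P[...,2]>.13)&(P[...,2]<.145)&(d>0)&(d<.25)]
```

```text
236 [[535, -305, 78], [528, -279, 139], [531, -277, 139], [535, -275, 139], [573, -323, -1]] [132  67  41] [136  71  41]
238 [[536, -307, 76], [529, -279, 139], [532, -278, 139], [535, -276, 139], [574, -325, -2]] [129  66  37] [135  69  40]
240 [[537, -308, 76], [529, -280, 139], [532, -279, 139], [536, -277, 139], [574, -326, -1]] [131  67  40] [132  67  37]
242 [[538, -310, 75], [530, -281, 139], [533, -279, 140], [536, -278, 140], [575, -328, -1]] [128  66  39] [136  73  43]
244 [[538, -311, 75], [530, -282, 139], [533, -281, 138], [537, -279, 138], [576, -329, -1]] [125  64  36] [145  75  42]
246 [[539, -313, 74], [531, -283, 139], [534, -281, 139], [537, -280, 138], [577, -331, -1]] [127  66  38] [165  86  49]
248 [[540, -315, 70], [531, -284, 138], [534, -282, 139], [537, -280, 139], [579, -333, -3]] [124  61  34] [147  77  42]
250 [[541, -317, 70], [532, -285, 139], [535, -283, 139], [538, -281, 139], [579, -334, 0]] [122  60  34] [135  70  41]
252 [[542, -319, 69], [532, -286, 139], [535, -284, 139], [538, -282, 139], [580, -336, -2]] [123  64  34] [133  70  39]
254 [[543, -320, 69], [533, -287, 139], [536, -285, 139], [539, -284, 138], [581, -338, -1]] [116  63  38] [135  74  43]
256 [[528, -285, 148], [531, -283, 148], [534, -282, 148], [537, -280, 149], [582, -340, -2]] [111  96  90] [120  98  90]
258 [[528, -285, 151], [531, -283, 151], [534, -282, 150], [537, -280, 150], [583, -341, -1]] [108 111 112] [115 115 115]
260 [[528, -285, 152], [531, -283, 152], [534, -281, 153], [537, -280, 152], [584, -343, -1]] [109 112 112] [109 111 114]
262 [[528, -284, 155], [531, -283, 154], [534, -281, 155], [537, -280, 154], [585, -345, -2]] [116 116 118] [112 113 114]
264 [[528, -285, 156], [531, -283, 155], [534, -282, 155], [537, -280, 155], [546, -287, 135]] [107 106 110] [114 116 116]
266 [[528, -285, 158], [531, -283, 157], [534, -281, 158], [537, -280, 157], [546, -288, 135]] [108 110 111] [113 112 115]
```

Depth puts the shut fingertips at z≈0.147, about 32 mm above the reported TCP, so the fingers closed above the grip. I'll raise the arm, open, and check the tip height again.

>>> apply_moves(
  plan=[
    [[0,0,-2],[0,0,0],0],
    [[0,0,-3],[0,0,0],1],
    [[0,0,-3],[0,0,0],1],
    [[0,0,-3],[0,0,0],1],
    [[0,0,-3],[0,0,0],1],
    [[0,0,-3],[0,0,0],1],
  ],
)

```text
clock: 3.3
ee_pos: [0.538, -0.2916, 0.1443]
orientation: [-1.595, -2.705, 0.0]
force: [-0.1, 0.2, 0.3]
width: 0.0721
grasp_force: 0.0
```

Run:
```python
from h import *
s=arm.get_state();p,d,c=cap("wrist");P=cloud(d,c);cv2.imwrite("pics/w3.png",p)
print(s["ee_pos"],s["width"],s["qpos"].round(4) if hasattr(s["qpos"],"round") else s["qpos"])
R=Ro.from_rotvec(s["orientation"]).as_matrix()
T=(P-s["ee_pos"])@R   # tool coords
m=(d>0)&(d<.25)&(T[...,2]<.02)&(T[...,2]>-.08)&(abs(T[...,1])<.07)&(abs(T[...,0])<.03)
H,S,V=cv2.split(cv2.cvtColor(p,cv2.COLOR_BGR2HSV)); m&=(S<90)&(P[...,2]>.146)
t=T[m]*1000
for sgn in(-1,1):
    q=t[t[:,1]*sgn>0]; print(sgn,len(q),"max z",np.percentile(q[:,2],[50,90,99,100]).round(1)); w=q[q[:,2]>np.percentile(q[:,2],90)];print(w.mean(0).round(1),w.min(0).round(1),w.max(0).round(1))
```

```text
[ 0.53801754 -0.29162432  0.14429769] 0.07212558667924225 [ 0.8809  0.6065 -0.7119  1.6134  0.4339  1.0868  0.5567]
-1 2811 max z [-63.8 -47.6 -41.3 -39.5]
[  4.9 -37.3 -44.4] [ -8.9 -47.5 -47.6] [ 11.8 -34.9 -39.5]
1 3435 max z [-62.2 -45.6 -38.7 -37.2]
[  3.3  38.2 -42.3] [-11.3  36.6 -45.6] [ 11.8  48.7 -37.2]
```

>>> apply_moves(
  plan=[
    [[0,0.3,1.5],[0,0,0],1],
    [[0,0.3,3],[0,0,0],1],
    [[0,0.3,4.5],[0,0,0],1],
    [[0,0.3,5.6],[0,0,0],1],
    [[0,0.3,5.6],[0,0,0],1],
    [[0,0.3,5.6],[0,0,0],0],
    [[0,0.3,5.6],[0,0,0],0],
    [[0,0.3,5.6],[0,0,0],0],
    [[0,0.3,5.6],[0,0,0],0],
    [[0,0.3,5.6],[0,0,0],0],
    [[0,0.3,5.6],[0,0,0],0],
  ],
  newtons=80,
)

```text
clock: 4.45
ee_pos: [0.5412, -0.2907, 0.0896]
orientation: [1.595, 2.705, -0.001]
force: [-0.7, -0.2, 4.2]
width: 0.0084
grasp_force: 80.1
```

>>> apply_moves(
  plan=[
    [[0,0,-1],[0,0,0],0],
    [[0,0,-2],[0,0,0],0],
    [[0,0,-3.5],[0,0,0],0],
    [[0,0,-5],[0,0,0],0],
    [[0,0,-7],[0,0,0],0],
    [[0,0,-9],[0,0,0],0],
    [[0,0,-11],[0,0,0],0],
    [[0,0,-12],[0,0,0],0],
    [[0,0,-12],[0,0,0],0],
  ],
)

```text
clock: 5.35
ee_pos: [0.5419, -0.2903, 0.211]
orientation: [1.594, 2.703, 0.001]
force: [-0.3, -0.5, -2.0]
width: 0.0088
grasp_force: 79.2
```

```bash
cat >> h.py <<'E'
def binfit(n,lo,hi,color="blue",p=None,d=None,c=None,zr=None):
    """minAreaRect of the largest rim patch; long-axis angle (deg) and tilt of the rim plane"""
    if p is None: p,d,c=cap(n)
    P=cloud(d,c);H,S,V=cv2.split(cv2.cvtColor(p,cv2.COLOR_BGR2HSV))
    col=(H>95)&(H<118)&(S>130) if color=="blue" else (S<60)&(V>100)
    m=((d>0)&col&(P[...,2]>lo)&(P[...,2]<hi)&(P[...,0]>.3)&(P[...,0]<.72)&(P[...,1]<.12)).astype(np.uint8)
    k,l,st,ce=cv2.connectedComponentsWithStats(m)
    i=1+st[1:,4].argmax(); q=P[l==i]; r=cv2.minAreaRect(q[:,:2].astype(np.float32)*1000)
    A=np.c_[q[:,:2]-q[:,:2].mean(0),np.ones(len(q))];co=np.linalg.lstsq(A,q[:,2],rcond=None)[0]
    print(n,color,len(q),"px",ce[i].round(),"rect",np.round(r[0],1),np.round(r[1],1),round(r[2],1),"zmed",np.median(q[:,2]).round(4),"slope",co[:2].round(3))
    return P,l==i
E
python3 - <<'E'
from h import *
s=arm.get_state();print(s["ee_pos"],s["width"],s["grasp_force"],s["force"],s["qpos"])
p,d,c=cap("scene");cv2.imwrite("pics/s3.png",p)
binfit("scene",.2,.29,"blue",p,d,c);binfit("scene",.09,.11,"white",p,d,c);binfit("top",.2,.29)
E
```

```text
[ 0.54194208 -0.2902835   0.21103299] 0.008767485194512486 79.24297213554382 [-0.26780399 -0.46192546 -2.02554958] [ 0.88926286  0.55227007 -0.73911175  1.51235598  0.38596884  1.22363372
  0.59841931]
scene blue 1197 px [412. 131.] rect [ 491.4 -315.8] [117.6 178.1] 29.8 zmed 0.2343 slope [-0.05  0.04]
scene white 249 px [400. 179.] rect [ 486.3 -312.8] [120.1 165.6] 30.5 zmed 0.0988 slope [ 0.005 -0.015]
top blue 686 px [416. 245.] rect [ 472.1 -285.1] [117.7 112.9] 35.8 zmed 0.2344 slope [0.035 0.032]
```

View pics/s3.png

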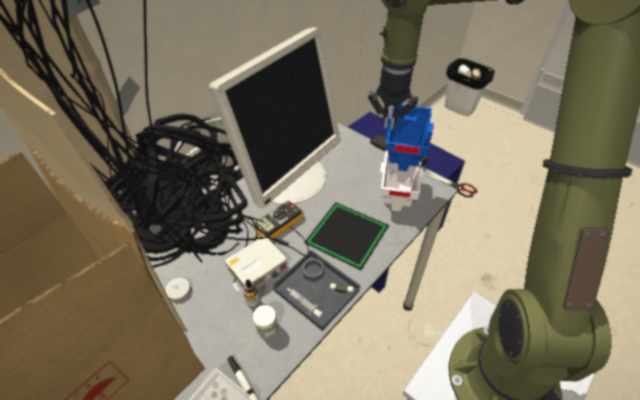

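>>> apply_moves(
  plan=[
    [[3,2,0],[0,0,0],0],
    [[7,4.6,0],[0,0,0],0],
    [[11,7.3,0],[0,0,0],0],
    [[15,10,0],[0,0,0],0],
    [[17.5,11.6,1],[0,0,0],0],
    [[18.8,12.5,4],[0,0,0],0],
    [[18.8,12.5,8],[0,0,0],0],
    [[18.8,12.5,11],[0,0,0],0],
    [[18.8,12.5,13.5],[0,0,0],0],
    [[18.8,12.5,14.5],[0,0,0],0],
    [[18.8,12.5,14.5],[0,0,0],0],
  ],
)

```text
clock: 6.55
ee_pos: [0.5581, -0.0653, 0.0623]
orientation: [-1.594, -2.703, 0.002]
force: [-0.4, -0.8, -1.8]
width: 0.0084
grasp_force: 79.2
```

Run:
```python
from h import *
s=arm.get_state();print(s["ee_pos"],s["width"],s["grasp_force"],s["force"])
binfit("scene",.09,.15);
```

```text
[ 0.55808154 -0.06527156  0.06229413] 0.008431026239759826 79.23598051071167 [-0.36636062 -0.7500814  -1.81982569]
scene blue 267 px [364. 210.] rect [ 477.1 -109.2] [ 49.2 178.8] 36.3 zmed 0.1094 slope [-0.149 -0.073]
```

Ease down another 1.1 cm, open only part way, then open fully and rise.

>>> apply_moves(
  plan=[
    [[0,0,0.4],[0,0,0],0],
    [[0,0,0.8],[0,0,0],0],
    [[0,0,1.1],[0,0,0],0],
    [[0,0,1.1],[0,0,0],0.3],
    [[0,0,1.1],[0,0,0],0.4],
    [[0,0,1.1],[0,0,0],0.5],
    [[0,0,1.1],[0,0,0],0.5],
    [[0,0,-1],[0,0,0],0.5],
    [[0,0,-4],[0,0,0],0.5],
    [[0,0,-9],[0,0,0],0.7],
    [[0,0,-13],[0,0,0],1],
    [[0,0,-15],[0,0,0],1],
  ],
)

```text
clock: 7.8
ee_pos: [0.5608, -0.0647, 0.218]
orientation: [1.593, 2.703, 0.004]
force: [0.2, 0.8, 0.2]
width: 0.0833
grasp_force: 0.0
```

Run:
```python
from h import *
s=arm.get_state();print(s["ee_pos"],s["width"],s["force"],s["clock"])
p,d,c=cap("scene");cv2.imwrite("pics/s4.png",p[80:380,180:480])
binfit("scene",.09,.115,"blue",p,d,c);binfit("scene",.09,.11,"white",p,d,c);binfit("wrist",.09,.115)
p,d,c=cap("wrist");P=cloud(d,c)
go(.471,.2545,.20,65)
```

```text
[ 0.56076383 -0.06466271  0.21796642] 0.08330696651584307 [0.21134282 0.78386526 0.22461069] 7.8
scene blue 386 px [348. 210.] rect [508.  -91.2] [118.4 176.6] 29.5 zmed 0.1004 slope [-0.005  0.013]
scene white 370 px [402. 170.] rect [ 489.6 -317.8] [119.5 177.2] 30.3 zmed 0.0986 slope [-0.001  0.006]
wrist blue 4999 px [249. 172.] rect [511.2 -88.4] [120.2 172.9] 28.5 zmed 0.1004 slope [0.005 0.018]
shift [32.29, 7.66, 1.49] turn [0.1, 0.1, -36.1] tooly now 28.9
```

View pics/s4.png

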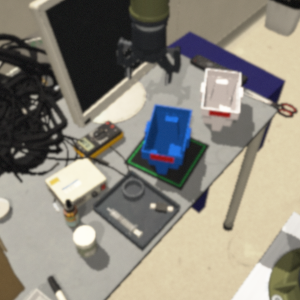

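The crop shows the blue bin upright inside the green border at (167,135), and the white bin empty at (222,92). Next I'll hover over the jar.

>>> apply_moves(
  plan=[
    [[4,1,0],[0,0,-6],1],
    [[8,2,0],[0,0,-12],1],
    [[12,3,0],[0,0,-18],1],
    [[16,4,0],[0,0,-24],1],
    [[20,5,0],[0,0,-30],1],
    [[24,6,0.5],[0,0,-36],1],
    [[28,7,1],[0,0,-36],1],
    [[32.3,7.7,1.5],[0,0,-36],1],
    [[32.3,7.7,1.5],[0,0,-36],1],
  ],
)

```text
clock: 8.85
ee_pos: [0.4661, 0.2609, 0.1979]
orientation: [-0.665, -3.067, -0.004]
force: [-0.1, -0.4, -0.0]
width: 0.0854
grasp_force: 0.0
```

Run:
```python
from h import *
s=arm.get_state();p,d,c=cap("wrist");P=cloud(d,c);cv2.imwrite("pics/w5.png",p)
H,S,V=cv2.split(cv2.cvtColor(p,cv2.COLOR_BGR2HSV))
for nm,lo,hi in(("lid",.058,.07),("bulb",.08,.11)):
    m=((d>0)&(P[...,2]>lo)&(P[...,2]<hi)&(P[...,0]<.62)&(P[...,1]<.38)).astype(np.uint8)
    k,l,st,ce=cv2.connectedComponentsWithStats(m)
    for i in range(1,k):
        if st[i,4]>60:
            q=P[l==i]; print(nm,st[i,4],ce[i].round(),cv2.minEnclosingCircle(q[:,:2].astype(np.float32)*1000),q[:,2].max().round(3))
print(s["ee_pos"],s["qpos"])
go(.471,.2545,.02,65)
```

```text
lid 2387 [318. 188.] ((471.72137451171875, 255.9388885498047), 25.39531707763672) 0.065
lid 292 [328. 262.] ((547.2041015625, 231.2381134033203), 15.456335067749023) 0.07
lid 340 [ 65. 301.] ((471.6189270019531, -17.919668197631836), 20.499679565429688) 0.069
lid 163 [  5. 386.] ((529.4237060546875, -140.20620727539062), 8.259577751159668) 0.07
bulb 293 [329. 284.] ((547.1761474609375, 231.57528686523438), 7.0859880447387695) 0.102
bulb 2499 [ 48. 315.] ((472.5224914550781, -18.049739837646484), 52.6517448425293) 0.102
bulb 846 [226. 370.] ((586.3140258789062, 117.80843353271484), 33.33610534667969) 0.104
[0.46614167 0.26088168 0.19790423] [ 0.06621034  0.49059263 -0.95041348  1.73778697  0.43068817  1.14007541
  0.13037991]
shift [-0.45, -0.14, 17.78] turn [-0.0, -0.1, 0.3] tooly now 65.3
```

View pics/w5.png

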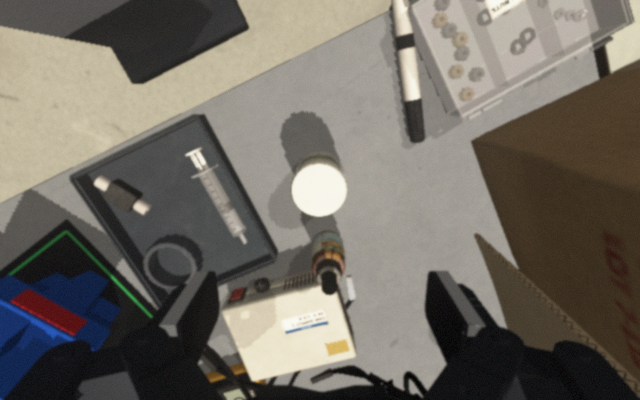

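The wrist view shows the jar lid at (318,188), the dropper at (328,262), the power unit behind it, and the carton well to the right.

Run:
```python
from h import *
s=arm.get_state();print(s["ee_pos"],s["joint_velocities"].__class__, np.abs(s["joint_velocities"]).max())
go(.4717,.256,-.005,71)
```

```text
[0.46790229 0.25758797 0.19777078] <class 'numpy.ndarray'> 0.06396458401945124
shift [-0.46, 0.03, 20.28] turn [-0.0, -0.1, -5.7] tooly now 65.3
```

>>> apply_moves(
  plan=[
    [[0,0,4],[0,0,-6],1],
    [[0,0,8],[0,0,-6],1],
    [[0,0,10],[0,0,-6],1],
    [[0,0,10],[0,0,-6],1],
    [[0,0,10],[0,0,-6],1],
    [[0,0,10],[0,0,-6],1],
  ],
)

```text
clock: 9.5
ee_pos: [0.4712, 0.2548, 0.1001]
orientation: [0.521, 3.097, 0.002]
force: [-0.3, -0.7, 0.1]
width: 0.0853
grasp_force: 0.0
```

Run:
```python
from h import *
s=arm.get_state();print(s["ee_pos"], np.abs(s["joint_velocities"]).max())
go(.4717,.256,-.005,71)
```

```text
[0.47122554 0.25484686 0.10008413] 0.008103042313739615
shift [0.0, 0.11, 10.51] turn [0.1, 0.1, -0.1] tooly now 70.9
```

>>> apply_moves(
  plan=[
    [[0,0.1,3.5],[0,0,0],1],
    [[0,0.1,7],[0,0,0],1],
    [[0,0.1,9],[0,0,0],1],
    [[0,0.1,10],[0,0,0],1],
    [[0,0.1,10],[0,0,0],1],
    [[0,0.1,10],[0,0,0],0.4],
    [[0,0.1,10],[0,0,0],0.4],
    [[0,0.1,10],[0,0,0],0.4],
    [[0,0.1,10],[0,0,0],0.4],
    [[0,0.1,10],[0,0,0],0.4],
  ],
  newtons=25,
)

```text
clock: 10.5
ee_pos: [0.4716, 0.256, 0.0005]
orientation: [0.52, 3.096, 0.002]
force: [-1.2, -0.5, 5.6]
width: 0.0506
grasp_force: 25.2
```

>>> apply_moves(
  plan=[
    [[0,0,-2],[0,0,0],0.4],
    [[0,0,-6],[0,0,0],0.4],
    [[0,0,-10],[0,0,0],0.4],
    [[0,0,-14],[0,0,0],0.4],
    [[-1,-2,-16],[0,0,8],0.4],
    [[-2.5,-6,-16],[0,0,16],0.4],
    [[-4,-10,-16],[0,0,24],0.4],
    [[-5.5,-14,-16],[0,0,32],0.4],
    [[-7,-18,-16],[0,0,40],0.4],
    [[-8.5,-22,-16],[0,0,48],0.4],
    [[-10,-26,-16],[0,0,56],0.4],
    [[-11.5,-30,-16],[0,0,64],0.4],
  ],
)

```text
clock: 11.7
ee_pos: [0.4814, -0.0672, 0.1599]
orientation: [2.088, 2.345, 0.001]
force: [1.1, 1.4, -0.4]
width: 0.0506
grasp_force: 27.0
```

Run:
```python
from h import *
s=arm.get_state();print(s["ee_pos"],s["qpos"],s["width"],s["grasp_force"])
go(.491,-.317,.165,-60)
```

```text
[ 0.48143075 -0.067188    0.15989322] [ 0.56412419  0.38441211 -0.66138814  1.91530374  0.29063628  0.93638783
 -0.12034126] 0.05058130620407598 26.982630664715543
shift [-24.92, -1.93, -0.5] turn [0.1, -0.0, 66.6] tooly now 6.6
```

>>> apply_moves(
  plan=[
    [[-3.5,-0.3,0],[0,0,8],0.4],
    [[-7,-0.6,0],[0,0,16],0.4],
    [[-11,-0.9,0],[0,0,24],0.4],
    [[-15,-1.2,0],[0,0,32],0.4],
    [[-19,-1.5,0],[0,0,40],0.4],
    [[-22,-1.8,0],[0,0,48],0.4],
    [[-24,-1.9,0],[0,0,56],0.4],
    [[-24.8,-1.9,0],[0,0,64],0.4],
    [[-24.8,-1.9,0],[0,0,66],0.4],
    [[-24.8,-1.9,0],[0,0,66],0.4],
    [[-24.8,-1.9,0],[0,0,66],0.4],
    [[-24.8,-1.9,0],[0,0,66],0.4],
  ],
)

```text
clock: 12.9
ee_pos: [0.4929, -0.313, 0.1592]
orientation: [-3.026, -0.843, -0.0]
force: [0.3, -0.3, -0.7]
width: 0.0507
grasp_force: 27.0
```

Run:
```python
from h import *
p,d,c=cap("scene");binfit("scene",.09,.11,"white",p,d,c)
p,d,c=cap("wrist");cv2.imwrite("pics/w6.png",p);binfit("wrist",.09,.11,"white",p,d,c)
s=arm.get_state();print(s["ee_pos"],s["qpos"],s["width"],s["grasp_force"])
go(.491,-.317,.005,-60)
```

```text
scene white 313 px [402. 174.] rect [ 489.6 -317.9] [119.5 178. ] 30.9 zmed 0.0986 slope [0.    0.002]
wrist white 5349 px [323. 173.] rect [ 495.9 -313.9] [113.5 174.5] 30.6 zmed 0.0986 slope [0.008 0.004]
[ 0.49278174 -0.31341301  0.15913223] [ 0.72065582  0.48523203 -0.30239193  1.67384081  0.16474039  1.00756058
 -0.66581169] 0.05074711325462669 26.985075577686075
shift [-0.34, 0.22, 15.41] turn [-0.0, -0.0, 1.1] tooly now -58.9
```

View pics/w6.png

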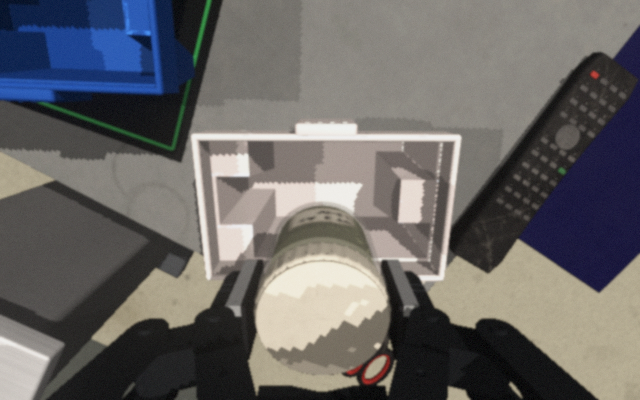

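The wrist view shows the jar held above the white bin, whose rim runs from (195,135) to (460,280), with the fingers lined up along its length. Next I'll lower the jar.

>>> apply_moves(
  plan=[
    [[-0.3,0.2,3],[0,0,1],0.4],
    [[-0.3,0.2,6],[0,0,1],0.4],
    [[-0.3,0.2,9],[0,0,1],0.4],
    [[-0.3,0.2,12],[0,0,1],0.4],
    [[-0.3,0.2,14],[0,0,1],0.4],
    [[-0.3,0.2,15],[0,0,1],0.4],
    [[-0.3,0.2,15.4],[0,0,1],0.4],
    [[-0.3,0.2,15.4],[0,0,1],0.4],
  ],
)

```text
clock: 13.8
ee_pos: [0.4914, -0.3172, 0.0052]
orientation: [3.035, 0.812, 0.0]
force: [-0.3, 0.8, -0.9]
width: 0.0506
grasp_force: 27.0
```

>>> apply_moves(
  plan=[
    [[0,0,0.1],[0,0,0],0.65],
    [[0,0,0.1],[0,0,0],0.75],
    [[0,0,0.1],[0,0,0],0.75],
    [[0,0,0.1],[0,0,0],0.75],
    [[0,0,-1.5],[0,0,0],0.75],
    [[0,0,-4],[0,0,0],0.75],
    [[0,0,-8],[0,0,0],0.75],
    [[0,0,-12],[0,0,0],0.75],
    [[0,0,-16],[0,0,0],1],
    [[0,0,-18],[0,0,0],1],
    [[0,0,-18],[0,0,0],1],
    [[0,0,-18],[0,0,0],1],
  ],
)

```text
clock: 15.0
ee_pos: [0.491, -0.3173, 0.1851]
orientation: [3.034, 0.811, 0.0]
force: [-0.1, -0.1, -0.2]
width: 0.0855
grasp_force: 0.0
```

Run:
```python
from h import *
p,d,c=cap("scene");binfit("scene",.09,.11,"white",p,d,c);binfit("scene",.09,.115,"blue",p,d,c)
p,d,c=cap("wrist");P,_=binfit("wrist",.09,.11,"white",p,d,c)
m=((d>0)&(P[...,2]>.06)&(P[...,2]<.072)&(abs(P[...,0]-.491)<.06)&(abs(P[...,1]+.317)<.06)).astype(np.uint8)
m=cv2.morphologyEx(m,cv2.MORPH_OPEN,np.ones((9,9)));k,l,st,ce=cv2.connectedComponentsWithStats(m);i=1+st[1:,4].argmax();q=P[l==i]
print("lid",len(q),cv2.minEnclosingCircle(q[:,:2].astype(np.float32)*1000),q.mean(0),q[:,2].std())
s=arm.get_state();print(s["ee_pos"])
cx,cy,a=.510,-.0895,np.radians(29)
go(cx+.055*np.cos(a),cy+.055*np.sin(a),.20,29)
```

```text
scene white 372 px [402. 170.] rect [ 489.8 -318.3] [119.3 179.2] 31.7 zmed 0.0985 slope [-0.006  0.007]
scene blue 403 px [348. 211.] rect [507.8 -91.2] [118.8 175.8] 28.8 zmed 0.1005 slope [-0.008  0.012]
wrist white 6287 px [321. 189.] rect [ 492.7 -315.8] [120.8 174.6] 30.9 zmed 0.0985 slope [0.008 0.004]
lid 2620 ((491.6272888183594, -316.393798828125), 25.452945709228516) [ 0.49339922 -0.31595175  0.0661231 ] 0.0010224437750558884
[ 0.49034349 -0.31692108  0.18375863]
shift [18.55, -18.64, -1.61] turn [-0.1, -0.0, -89.1] tooly now -60.1
```

>>> apply_moves(
  plan=[
    [[1,-1,-2],[0,0,-8],1],
    [[3,-3,-2],[0,0,-16],1],
    [[5,-5,-2],[0,0,-24],1],
    [[7,-7,-2],[0,0,-32],1],
    [[9,-9,-2],[0,0,-40],1],
    [[11,-11,-2],[0,0,-48],1],
    [[13,-13,-2],[0,0,-56],1],
    [[15,-15,-2],[0,0,-64],1],
    [[17,-17,-2],[0,0,-72],1],
    [[18.5,-18.6,-2],[0,0,-80],1],
    [[18.5,-18.6,-2],[0,0,-88],1],
    [[18.5,-18.6,-2],[0,0,-89],1],
  ],
)

```text
clock: 16.3
ee_pos: [0.558, -0.063, 0.2036]
orientation: [-1.588, -2.707, 0.001]
force: [0.1, -0.5, -0.0]
width: 0.0852
grasp_force: 0.0
```

>>> apply_moves(
  plan=[
    [[0,0,3],[0,0,0],1],
    [[0,0,6],[0,0,0],1],
    [[0,0,6],[0,0,0],1],
    [[0,0,6],[0,0,0],1],
    [[0,0,6],[0,0,0],1],
  ],
)

```text
clock: 16.8
ee_pos: [0.5594, -0.0638, 0.1462]
orientation: [1.597, 2.704, 0.001]
force: [-0.2, 0.5, 1.0]
width: 0.0853
grasp_force: 0.0
```

Run:
```python
from h import *
binfit("wrist",.09,.115)
s=arm.get_state();print(s["ee_pos"],s["qpos"])
cx,cy,a=.510,-.0895,np.radians(29)
go(cx+.055*np.cos(a),cy+.055*np.sin(a),.048,29)
```

```text
wrist blue 8148 px [232. 190.] rect [511.4 -88.4] [119.8 173.9] 28.2 zmed 0.1004 slope [0.007 0.02 ]
[ 0.55948326 -0.0637153   0.14637102] [ 0.52981459  0.53001941 -0.71653376  1.74494426  0.40165482  1.01616271
  0.17020174]
shift [0.15, -0.1, 9.84] turn [0.1, 0.1, -0.1] tooly now 28.9
```

>>> apply_moves(
  plan=[
    [[0.1,-0.1,4],[0,0,0],1],
    [[0.1,-0.1,7.5],[0,0,0],1],
    [[0.1,-0.1,9.6],[0,0,0],1],
    [[0.1,-0.1,9.6],[0,0,0],1],
    [[0.1,-0.1,9.6],[0,0,0],0],
    [[0.1,-0.1,9.6],[0,0,0],0],
    [[0.1,-0.1,9.6],[0,0,0],0],
    [[0.1,-0.1,9.6],[0,0,0],0],
    [[0.1,-0.1,9.6],[0,0,0],0],
    [[0.1,-0.1,9.6],[0,0,0],0],
  ],
  newtons=110,
)

```text
clock: 17.85
ee_pos: [0.5579, -0.0633, 0.0499]
orientation: [1.595, 2.705, 0.001]
force: [-0.1, -0.0, 6.2]
width: 0.0079
grasp_force: 108.2
```

>>> apply_moves(
  plan=[
    [[0,0,-2],[0,0,0],0],
    [[0,0,-5],[0,0,0],0],
    [[0,0,-9],[0,0,0],0],
    [[0,0,-13],[0,0,0],0],
    [[0,0,-17],[0,0,0],0],
    [[0,0,-18],[0,0,0],0],
    [[0,0,-18],[0,0,0],0],
    [[0,0,-18],[0,0,0],0],
  ],
)

```text
clock: 18.65
ee_pos: [0.5563, -0.0637, 0.2275]
orientation: [-1.595, -2.704, 0.002]
force: [0.3, 0.2, -2.9]
width: 0.008
grasp_force: 107.9
```

Run:
```python
from h import *
binfit("scene",.22,.31);binfit("top",.22,.31);s=arm.get_state();print(s["ee_pos"],s["width"],s["grasp_force"],s["qpos"])
go(.443,-.345,.225,-150)
```

```text
scene blue 1229 px [355. 161.] rect [506.1 -91.6] [118.1 176.1] 29.5 zmed 0.2543 slope [-0.182  0.059]
top blue 417 px [308. 233.] rect [473.8 -22. ] [109.6  34.7] 17.1 zmed 0.253 slope [-0.198  0.4  ]
[ 0.55615087 -0.06360532  0.2270197 ] 0.007863598003895089 107.93734788894653 [ 0.56130041  0.45579561 -0.75719695  1.62538353  0.33002446  1.19663088
  0.23725433]
shift [-19.15, -23.52, 0.23] turn [-0.2, 0.2, 178.9] tooly now 28.9
```

>>> apply_moves(
  plan=[
    [[-0.5,-0.5,0],[0,0,5],0],
    [[-1.5,-1.5,0],[0,0,12],0],
    [[-2.5,-3,0],[0,0,20],0],
    [[-4,-5,0],[0,0,28],0],
    [[-5,-6,0],[0,0,36],0],
    [[-6,-7,0],[0,0,44],0],
    [[-7,-8,0],[0,0,52],0],
    [[-8,-10,0],[0,0,60],0],
    [[-9,-11,0],[0,0,68],0],
    [[-10,-12,0],[0,0,76],0],
    [[-11,-13.5,0],[0,0,83],0],
    [[-12,-15,0],[0,0,90],0],
  ],
)

```text
clock: 19.95
ee_pos: [0.4831, -0.2412, 0.2273]
orientation: [-3.042, -0.778, 0.004]
force: [0.3, -0.5, -1.7]
width: 0.0081
grasp_force: 108.0
```

Run:
```python
from h import *
s=arm.get_state();print(s["ee_pos"],s["width"],s["grasp_force"],s["qpos"])
go(.4443,-.345,.225,-149.2)
```

```text
[ 0.48305129 -0.24117559  0.22728255] 0.00805568614230869 107.95607328414917 [ 0.65567922  0.36261472 -0.34081455  1.67831834  0.13139016  1.12626808
 -0.79182926]
shift [-8.38, 7.25, 0.23] turn [-0.0, 0.2, 87.9] tooly now -61.3
```

>>> apply_moves(
  plan=[
    [[-0.5,0.5,0],[0,0,6],0],
    [[-1,1,0],[0,0,14],0],
    [[-2,2,0],[0,0,22],0],
    [[-3,3,0],[0,0,30],0],
    [[-4,4,0],[0,0,38],0],
    [[-5,5,0],[0,0,46],0],
    [[-6,6,0],[0,0,54],0],
    [[-7,7,0],[0,0,62],0],
    [[-8,7.2,0],[0,0,70],0],
    [[-8.4,7.2,0],[0,0,78],0],
    [[-8.4,7.2,0],[0,0,85],0],
    [[-8.4,7.2,0],[0,0,88],0],
  ],
)

```text
clock: 21.15
ee_pos: [0.4444, -0.3443, 0.2271]
orientation: [2.73, -1.555, -0.006]
force: [-0.5, 0.5, -1.5]
width: 0.008
grasp_force: 108.0
```

>>> apply_moves(
  plan=[
    [[0,0,1],[0,0,0],0],
    [[0,0,1],[0,0,0],0],
    [[0,0,1],[0,0,0],0],
    [[0,0,1],[0,0,0],0],
    [[0,0,1],[0,0,0],0],
  ],
)

```text
clock: 21.65
ee_pos: [0.4454, -0.3447, 0.219]
orientation: [2.734, -1.548, 0.0]
force: [-0.2, -0.3, -1.2]
width: 0.0082
grasp_force: 107.8
```

Run:
```python
from h import *
s=arm.get_state();print(s["ee_pos"],s["width"],s["grasp_force"],s["qpos"])
p,d,c=cap("scene")
P,m=binfit("scene",.22,.30,"blue",p,d,c);binfit("scene",.09,.11,"white",p,d,c)
m=m&(P[...,2]>.235)&(P[...,2]<.28)
q=P[m];print(cv2.minAreaRect(q[:,:2].astype(np.float32)*1000),len(q))
go(.4443,-.345,.125,-149.2)
p,d,c=cap("wrist"); cv2.imwrite("pics/w7.png",p);binfit("wrist",.235,.28,"blue",p,d,c)
```

```text
[ 0.44540491 -0.34471526  0.21903795] 0.008248095082164071 107.83530592918396 [ 0.58547724  0.39180638  0.04392097  1.64015855 -0.01870741  1.10992338
 -1.96674687]
scene blue 1343 px [408. 130.] rect [ 490.  -317.5] [119.4 178.7] 31.2 zmed 0.2479 slope [0.031 0.082]
scene white 238 px [399. 178.] rect [ 488.8 -316.5] [119.2 176.8] 31.3 zmed 0.0992 slope [ 0.002 -0.008]
((490.0200500488281, -317.527587890625), (119.39797973632812, 178.6642303466797), 31.24898338317871) 1038
shift [-0.03, 0.11, 9.41] turn [-0.0, -0.0, 0.2] tooly now -149.0
wrist blue 43898 px [137. 186.] rect [ 498.3 -324.2] [120.8 159.3] 28.6 zmed 0.2535 slope [-0.076  0.005]
```

View pics/w7.png

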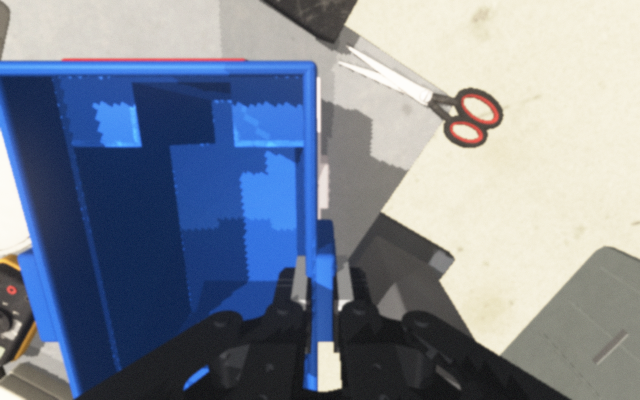

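The wrist view shows the blue bin held over the white one by the pad at (320,300), with its red plate now away from the mat (turned half round). The scene fit puts the two centres within about 1 mm. Next I'll lower it slowly.

>>> apply_moves(
  plan=[
    [[0,0,2],[0,0,0],0],
    [[0,0,4],[0,0,0],0],
    [[0,0,5.5],[0,0,0],0],
    [[0,0,7],[0,0,0],0],
    [[0,0,8],[0,0,0],0],
    [[0,0,8.6],[0,0,0],0],
    [[0,0,8.6],[0,0,0],0],
  ],
)

```text
clock: 22.45
ee_pos: [0.4452, -0.3444, 0.1325]
orientation: [-2.733, 1.548, 0.002]
force: [-0.4, -0.3, -1.1]
width: 0.008
grasp_force: 107.9
```

Run:
```python
from h import *
s=arm.get_state();print(s["ee_pos"],s["force"])
p,d,c=cap("scene");binfit("scene",.15,.2,"blue",p,d,c);binfit("scene",.09,.11,"white",p,d,c)
```

```text
[ 0.44519596 -0.34442288  0.13250386] [-0.36797865 -0.33760583 -1.10967935]
scene blue 832 px [402. 154.] rect [ 490.2 -318.5] [120.2 180.4] 30.3 zmed 0.1696 slope [0.004 0.049]
scene white 170 px [396. 184.] rect [ 475.3 -286.6] [111.7 110.4] 31.1 zmed 0.0985 slope [ 0.009 -0.01 ]
```

>>> apply_moves(
  plan=[
    [[0,0,0.4],[0,0,0],0],
    [[0,0,0.8],[0,0,0],0],
    [[0,0,1],[0,0,0],0],
    [[0,0,1],[0,0,0],0],
    [[0,0,1],[0,0,0],0],
  ],
)

```text
clock: 23.0
ee_pos: [0.4454, -0.3446, 0.123]
orientation: [-2.734, 1.548, -0.0]
force: [-0.1, -1.0, -2.1]
width: 0.0079
grasp_force: 107.8
```

Run:
```python
from h import *
p,d,c=cap("scene");binfit("scene",.15,.2,"blue",p,d,c)
```

```text
scene blue 352 px [408. 170.] rect [ 435.8 -283.3] [151.4  67.6] 74.9 zmed 0.1653 slope [ 0.025 -0.073]
```

>>> apply_moves(
  plan=[
    [[0,0,0.2],[0,0,0],0],
    [[0,0,0.3],[0,0,0],0],
    [[0,0,0.3],[0,0,0],0],
  ],
)

```text
clock: 23.35
ee_pos: [0.4454, -0.3452, 0.1217]
orientation: [2.733, -1.549, 0.003]
force: [-3.9, 1.9, 11.4]
width: 0.0079
grasp_force: 110.1
```

Contact, at the expected height. Release and rise.

>>> apply_moves(
  plan=[
    [[0,0,0.1],[0,0,0],0.2],
    [[0,0,0.1],[0,0,0],0.35],
    [[0,0,0.1],[0,0,0],0.5],
    [[0,0,0.1],[0,0,0],0.5],
    [[0,0,0.1],[0,0,0],0.5],
    [[0,0,-1.5],[0,0,0],0.5],
    [[0,0,-5],[0,0,0],0.5],
    [[0,0,-9],[0,0,0],0.5],
    [[0,0,-12],[0,0,0],0.5],
    [[0,0,-12],[0,0,0],0.5],
  ],
)

```text
clock: 24.35
ee_pos: [0.4472, -0.3461, 0.2444]
orientation: [2.733, -1.548, 0.012]
force: [0.8, 0.2, 0.2]
width: 0.0427
grasp_force: 0.0
```

Run:
```python
from h import *
p,d,c=cap("scene");binfit("scene",.165,.185,"blue",p,d,c);P,_=binfit("scene",.09,.11,"white",p,d,c)
binfit("wrist",.165,.19)
H,S,V=cv2.split(cv2.cvtColor(p,cv2.COLOR_BGR2HSV))
r=(d>0)&((H<8)|(H>172))&(S>140)&(P[...,1]<-.1)&(P[...,2]>.05)
for n,m in(("hi",r&(P[...,2]>.13)),("lo",r&(P[...,2]<.13))): print(n,m.sum(),P[m].mean(0) if m.any() else"")
s=arm.get_state();print(s["ee_pos"],s["force"],s["grasp_force"],s["clock"])
cv2.imwrite("pics/s8.png",cv2.resize(p[100:260,320:480],None,fx=3,fy=3))
```

```text
scene blue 372 px [405. 153.] rect [ 489.6 -317.8] [120.2 177.5] 31.3 zmed 0.1726 slope [0.001 0.004]
scene white 163 px [396. 184.] rect [ 474.8 -286.1] [111.3 108.1] 31.7 zmed 0.0986 slope [ 0.008 -0.012]
wrist blue 5932 px [241. 186.] rect [ 493.2 -316.8] [120.2 173. ] 31.0 zmed 0.1725 slope [-0.004 -0.01 ]
hi 0 
lo 71 [ 0.44502702 -0.24317532  0.08700044]
[ 0.44557501 -0.34469948  0.24032892] [ 0.58271167  0.54095501 -1.59930683] 0.0 24.45
```

View pics/s8.png

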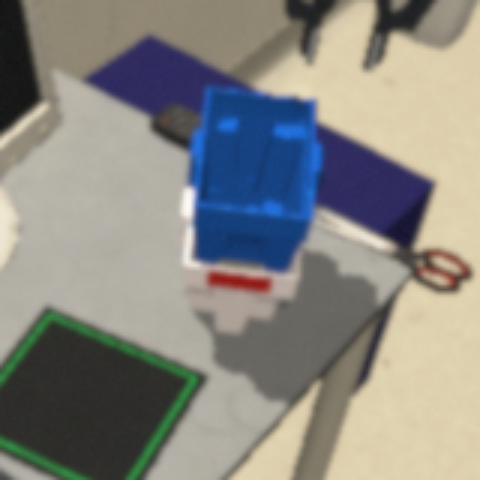

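The blue bin sits level at (255,150) with its rim at 0.1725, so its origin is 74 mm above the white bin's. Only the white bin's red plate, at (240,282), faces the mat side, and the arm is clear. I'll hand the job in.

```bash
python3 -c "
from station import order
print(order.job_done())"
```

```text
the job is handed in; nothing more can be done
None
```

The job is handed in, with no verdict returned: the jar stands in the white bin, and the blue bin, turned half a turn, sits level on the ledges over it, with the arm clear and about 24.5 s of the 72 s used.

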